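# Sort the leftovers into the stockroom trays

### The arm

A 7-joint arm with a two-finger parallel gripper is mounted at the origin on a cart in front of the work surface, level with it; the furniture and walls round the work are solid. World frame = base frame: x ahead of the robot, y to its left, z up, the work surface at z = 0. Lengths are in m, angles in rad, forces in N, time in s.
With the tool pointing down it reaches from about 0.35 to 0.9 m from the base axis. Payload 19.9 kg.
Tool frame: the origin (TCP) lies at the very end of the fingers, on their centre line; the grasp point (between the pads) lies 19 mm behind it; z points along the fingers, y is the line along which they close (so a half turn about z gives the same grasp; the last joint's range is limited). The gripper opens to 94 mm and grips with 3 to 60 N. Pads are 16 mm wide; open, the fingers measure 119 mm over their backs; the gripper's body (75 mm by 177 mm) begins 78 mm behind the grasp point.
Start: joints at [-0.042, 0.417, -0.01, 1.614, 0.005, 1.111, -0.053], TCP at [0.625, 0, 0.205] pointing down, gripper open.
Joint ranges: [-2.81, 2.81], [-0.39, 2.02], [-1.27, 1.25], [0.06, 2.57], [-1.19, 4.33], [0.19, 2], [-2.82, 2.82]. Speed limits (rad/s): [1.89, 1.89, 2.39, 2.39, 3.01, 3.01, 3.01].

### API

Orientations are given as a unit quaternion [w, x, y, z].
In Python, from cell import get_obs, imaging, workorder gives the robot as it stands.
- The arm moves only by the tool step_arm, never from a script. Its argument "series" is one flat list of numbers, 4 for each row, row after row: the shift along the tool's x, y, z in cm, then the turn about the tool's z in rad. A call has 1 to 10 rows; each row shifts and turns the commanded pose from where the row before left it, along the tool's axes as they then stand; what a row does not reach is not made up. A row lasts 1/12 s, in which the tool goes at most 41.7 mm and 7.16 degrees, less where a joint would pass 70% of its speed; a pose out of reach is approached as far as the arm can. A call with a gripper value outside its range is refused whole. "jaw" is the closure in counts, from 0 (fully open) to 255 (shut), set as the call begins (left out, the last holds). The fingers move at their own pace and stop on an object; the grip force is fixed at half the most. Time passes only in rows, so rows that do not move let the fingers close. It gives the time, the measured TCP pose, the force, the opening and the grip force at its end, in the units of the state.
- get_obs(): the state, without advancing time (a new reading comes with each control period).
- imaging.grab_frame(name): name is "scene" or "side" or "wrist"; returns a dict with "image" (384x512x3 uint8, red, green, blue), "fx", "fy", "cx", "cy" (pixels), "rvec" (rotation vector, rad) and "tvec" (3), from world to camera coordinates, as OpenCV has them; the wrist camera has in their place "hand_eye" (4x4, takes a point from camera to tool coordinates, whose origin is the TCP and whose axes are the flange's). Camera axes: x right, y down, z forward; pixel columns grow to the right and rows downward; lengths in m; the calibration is good to about 2 mm. The wrist camera is an equidistant fisheye: a pixel r from the principal point sees the ray r / f radians off the axis. A picture is of the moment at which its call begins: read the wrist's pose just before it. There is no depth.
- workorder.close_job(): hands the job in; it is judged then, once.
The state is a dict: "time_s": time; "qpos": joint angles; "qd": joint speeds; "joint_torque": joint torques, N m; "ee_pos": TCP position; "tcp_rot": TCP orientation; "force": force on the tool from outside, world axes, zero at the start; "ft_torque": the same for the moment, N m; "width": opening from 0.0 (shut) to 1.0 (fully open); "gripper_force": force on a finger pad.
Only numpy, scipy, OpenCV 4.12 (cv2) and the standard library are available. Lean on these libraries where they do the work, as an engineer would, in place of code of your own. Each camera call takes 0.05 s, during which the arm holds its last target. There are 200 camera calls.

### The job

Sort the four things left out at the front of the table into the trays: the bright green carton in the green tray, the brick-red carton in the red tray, and the stapler and the rubber stamp side by side in the blue tray. Set each one down gently, not dropped, upright as it stood and flat on the tray's floor, and let go of it. Leave the rows of stock cartons behind, the roll of tape, the calculator and the tins where they are.

Things in the scene. Friction and masses are not known exactly. Their poses are not given: they have to be found in the camera images.
- green_carton_mid (a point): Bright green food carton, green top too, standing upright by itself on the front of the table (not the green one in the close-packed rows behind, which are fixed stock): body 62 mm (own x) by 98 mm (own y), 94 mm high. Point: its centre, 47 mm above its underside; z up. To be grasped across the 62 mm. Weighs 0.4 to 0.7 kg.
- brick_carton_mid (a point): Brick-red food carton, dark red all over, standing upright by itself on the front of the table (not the brick-red one in the close-packed rows behind, which are fixed stock): body 62 mm (own x) by 98 mm (own y), 94 mm high. Point: its centre, 47 mm above its underside; z up. To be grasped across the 62 mm. Weighs 0.4 to 0.7 kg.
- stapler_mid (a point): Dark blue desk stapler on its base, rigid: 36 mm wide (own x), 142 mm long (own y), 50 mm high. Point: its centre, 25 mm above its underside; z up. The upper arm, from 30 to 50 mm above the underside, is 24 mm wide (grip across own x at mid-length); the base, up to 9 mm high, is 36 mm wide. Weighs 0.2 to 0.33 kg.
- stamp_mid (a point): Rubber stamp standing on its foot: turned wooden handle on a wooden foot of 26 mm (own x) by 52 mm (own y), 72 mm high in all. Point: its centre, 36 mm above its underside; z up. The handle above the foot (from 17 to 72 mm up) is about 24 mm thick, on the centre line, and can be gripped either way. Weighs 0.05 to 0.08 kg.
- green_tray: Green tray for the green carton, open, fixed. 176 (own x) by 124 (own y) mm outside, 168 by 116 inside, walls 16 mm high, inner floor 4 mm above the table. Origin: centre of the underside; z up.
- red_tray: Red tray for the brick-red carton, open, fixed. 176 (own x) by 124 (own y) mm outside, 168 by 116 inside, walls 16 mm high, inner floor 4 mm above the table. Origin: centre of the underside; z up.
- blue_tray: Blue tray for stationery, open, fixed. 176 (own x) by 124 (own y) mm outside, 168 by 116 inside, walls 16 mm high, inner floor 4 mm above the table. Origin: centre of the underside; z up. Holds stapler and stamp side by side, long sides along own x: the stapler's middle e.g. 29 mm off the tray's middle along own y, the stamp's 30 mm off to the other side.
- tape_roll_mid (a point): Roll of brown packing tape lying flat, 116 mm across, 48 mm high; a bystander to leave alone. Point: its centre, half-way up.
- calculator_mid (a point): Dark pocket calculator lying flat, 114 by 68 by 15 mm; a bystander to leave alone. Point: its centre, half-way up.
- tin_mid (a point): Food tin with a bare metal lid, upright, near the right front of the table, 75 mm across, 110 mm high; a bystander to leave alone. Point: its centre, half-way up. The other tins, the other cartons (96 mm high) and the two markers are fixed.
There are look-alikes about, which are no part of the job. Of the things that look like the part that bears stamp_mid, the middle-sized one is meant.

How it is judged:
At the end, for the whole second after the job is handed in: Each thing lies in its own tray, centre within 62 mm (long way) and 45 mm (short way) of the tray's middle, flat on the tray floor (height within 3 mm, tilt under 0.05 rad), not on a wall or on another, at rest and released; tape, calculator and tin within 20 mm of their start (x of green_carton_mid in the frame of green_tray between -0.062 and 0.062 m and y of green_carton_mid in the frame of green_tray between -0.045 and 0.045 m and z of green_carton_mid in the frame of green_tray between 0.048 and 0.0545 m and angle between each of green_carton_mid, brick_carton_mid, stapler_mid, stamp_mid's own z axis and vertical below 0.05 rad and linear speed of each of green_carton, brick_carton, stapler, stamp below 0.02 m/s and angular speed of each of green_carton, brick_carton, stapler, stamp below 0.1 rad/s and contact force between the fingers and green_carton below 0.1 N and x of brick_carton_mid in the frame of red_tray between -0.062 and 0.062 m and y of brick_carton_mid in the frame of red_tray between -0.045 and 0.045 m and z of brick_carton_mid in the frame of red_tray between 0.048 and 0.0545 m and contact force between the fingers and brick_carton below 0.1 N and x of stapler_mid in the frame of blue_tray between -0.062 and 0.062 m and y of stapler_mid in the frame of blue_tray between -0.045 and 0.045 m and z of stapler_mid in the frame of blue_tray between 0.026 and 0.0325 m and contact force between the fingers and stapler below 0.1 N and x of stamp_mid in the frame of blue_tray between -0.062 and 0.062 m and y of stamp_mid in the frame of blue_tray between -0.045 and 0.045 m and z of stamp_mid in the frame of blue_tray between 0.037 and 0.0435 m and contact force between the fingers and stamp below 0.1 N and distance of each of tape_roll_mid, calculator_mid, tin_mid from where it was at the start of the episode below 0.02 m); the robot touches nothing.
It fails at once if the roll of tape, the calculator or the tin is shifted by more than 20 mm (distance of any of tape_roll_mid, calculator_mid, tin_mid from where it was at the start of the episode above 0.02 m).
It fails at once if one of the four things is dropped or thrown (free of the fingers and faster than 0.7 m/s, a fall of some 25 mm) ((linear speed of green_carton above 0.7 m/s and contact force between the fingers and green_carton below 0.05 N) or (linear speed of brick_carton above 0.7 m/s and contact force between the fingers and brick_carton below 0.05 N) or (linear speed of stapler above 0.7 m/s and contact force between the fingers and stapler below 0.05 N) or (linear speed of stamp above 0.7 m/s and contact force between the fingers and stamp below 0.05 N)).
It also fails if it takes over 138 s, if anything falls off the work surface, if the arm or the gripper's body presses on something with over 40 N, if the wrist force passes 120 N, or if a joint passes its speed limit or range.

## Working session

There is one attempt and no reset: what is moved stays moved. The work goes in short steps, Python scripts to look and compute and a tool call to move; the robot and the scene stay as the last step left them, time stands still between calls to the robot, and variables do not carry over. Pictures are saved under pics/ and viewed, at most 18 in all, crops included, and the job is handed in when it is done.

Besides the shell and the picture viewer there is one more tool, called after "Request:" as name(argument=value, ...) on one line, values as JSON. step_arm: Moves the arm, as the interface text tells. Its arguments: {"type":"object","properties":{"series":{"type":"array","items":{"type":"number"}},"jaw":{"type":"number"}},"required":["series"]}

```bash
mkdir -p pics; cat > h.py <<'E'
import numpy as np, cv2
from cell import get_obs, imaging, workorder
from scipy.spatial.transform import Rotation as R
def grab(n,f):
    o=get_obs(); d=imaging.grab_frame(n); cv2.imwrite(f'pics/{f}.png',d['image'][:,:,::-1]); d['o']=o
    np.save(f'pics/{f}.npy',d,allow_pickle=True); return d
def load(f): return np.load(f'pics/{f}.npy',allow_pickle=True).item()
def px2w(d,u,v,z):
    if 'hand_eye' in d:
        x,y=u-d['cx'],v-d['cy']; a=np.hypot(x/d['fx'],y/d['fy']); n=np.hypot(x,y)+1e-9
        ray=np.array([np.sin(a)*x/n,np.sin(a)*y/n,np.cos(a)]); H=np.array(d['hand_eye']); q=d['o']['tcp_rot']
        Rt=R.from_quat([q[1],q[2],q[3],q[0]]).as_matrix(); r=Rt@H[:3,:3]@ray; c=Rt@H[:3,3]+np.array(d['o']['ee_pos'])
    else:
        M=cv2.Rodrigues(np.array(d['rvec'],float))[0]; t=np.array(d['tvec']).ravel()
        r=M.T@np.array([(u-d['cx'])/d['fx'],(v-d['cy'])/d['fy'],1]); c=-M.T@t
    return (c+r*(z-c[2])/r[2]).round(4)
E
python3 - <<'E'
from h import *
for n in('scene','side','wrist'):
    d=grab(n,n+'0')
    print(n,{k:np.round(v,3).tolist() for k,v in d.items() if k not in('image','o')})
print(get_obs())
a=[cv2.imread(f'pics/{n}0.png') for n in('scene','side','wrist')]
cv2.imwrite('pics/s.png',cv2.resize(a[0],(800,600),interpolation=cv2.INTER_CUBIC))
E
```

```text
scene {'fx': 457.908, 'fy': 457.908, 'cx': 264.802, 'cy': 191.677, 'rvec': [1.912, -0.785, 0.474], 'tvec': [-0.405, 0.221, 1.39]}
side {'fx': 379.667, 'fy': 379.667, 'cx': 259.758, 'cy': 187.878, 'rvec': [0.404, -2.482, 1.583], 'tvec': [0.467, 0.139, 1.113]}
wrist {'fx': 297.319, 'fy': 297.319, 'cx': 254.32, 'cy': 187.561, 'hand_eye': [[-0.001, -0.959, -0.283, 0.083], [1.0, -0.001, -0.0, -0.002], [0.0, -0.283, 0.959, -0.179], [0.0, 0.0, 0.0, 1.0]]}
{'time_s': 0.15, 'qpos': array([-0.04150537,  0.41781598, -0.01028875,  1.61398033,  0.00474876,
        1.11068272, -0.05296832]), 'qd': array([ 0.00065796, -0.00034118, -0.00190933, -0.00211682,  0.00129534,
       -0.00119335, -0.00164507]), 'joint_torque': array([ 7.99236568e-04, -8.51532197e+01,  6.39362633e-01, -4.26137459e+01,
       -4.88919730e-02,  1.71691604e-02,  1.51774425e-04]), 'ee_pos': array([ 6.24744695e-01, -2.70703969e-05,  2.05005463e-01]), 'tcp_rot': array([-2.59211490e-04,  7.07087933e-01,  7.07125496e-01, -3.46816453e-04]), 'force': array([ 0.04910169, -0.25599793,  0.04442506]), 'ft_torque': array([-0.00795784,  0.00069008, -0.01170618]), 'gripper_force': 0.0, 'width': 0.9981230188291104}
```

View pics/s.png

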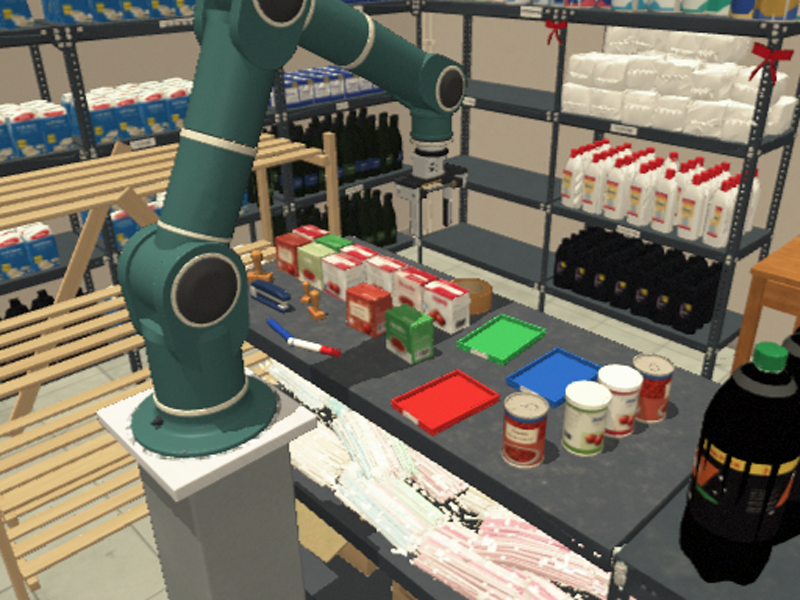

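View pics/wrist0.png

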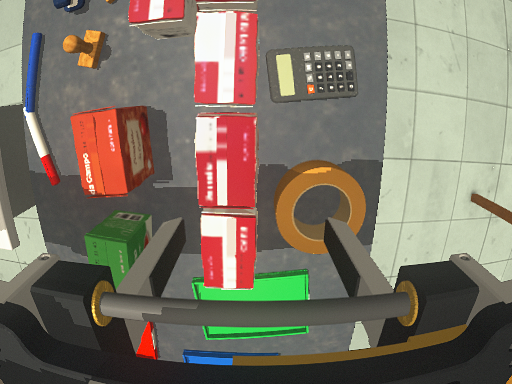

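View pics/side0.png

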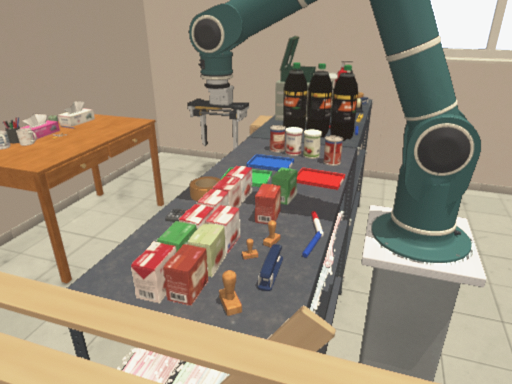

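The scene shows, in 800x600 pixels, the loose brick-red carton at (368,308), the loose green carton at (409,333), and the red, green and blue trays at (445,400), (502,338) and (558,375). The tape, calculator and cartons in the rows are clear of these. Look-alikes in the side view are three stamps at (231,290), (271,233) and (250,250), brick cartons at (268,203) (loose) and (187,273) (stock), and greens at (286,183) (loose) and (177,238) (stock). I'll crop the stamps to compare their sizes.

```bash
python3 - <<'E'
from h import *
a=cv2.imread('pics/side0.png')[180:330,200:350]; b=cv2.imread('pics/scene0.png')[140:265,140:300]
a=cv2.resize(a,(400,400),interpolation=cv2.INTER_CUBIC); b=cv2.resize(b,(400,312),interpolation=cv2.INTER_CUBIC)
b=cv2.copyMakeBorder(b,0,88,0,0,cv2.BORDER_CONSTANT)
cv2.imwrite('pics/c.png',np.hstack([a,b]))
d=load('side0')
for p in [(232,308),(272,243),(250,256),(270,282)]: print(p,px2w(d,*p,0))
E
```

```text
(232, 308) [0.4054 0.4542 0.    ]
(272, 243) [0.3964 0.1775 0.    ]
(250, 256) [0.4342 0.2565 0.    ]
(270, 282) [0.3519 0.3425 0.    ]
```

View pics/c.png

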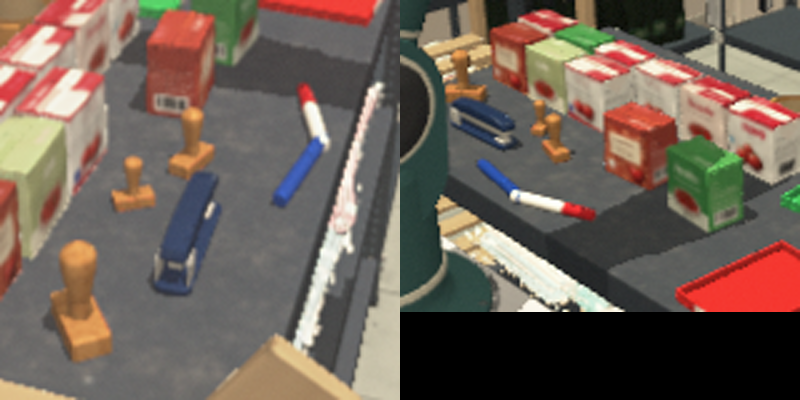

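```bash
cat >> h.py <<'E'
def seg(d,col,smin=110):
    h=cv2.cvtColor(d['image'],cv2.COLOR_RGB2HSV); H,S,V=[h[:,:,i].astype(int) for i in range(3)]
    m={'red':((H<5)|(H>175)),'green':(H>50)&(H<75),'blue':(H>105)&(H<120)}[col]&(S>smin)&(V>60)
    return cv2.morphologyEx(m.astype(np.uint8),cv2.MORPH_OPEN,np.ones((3,3)))
def rect(d,m,z,near,rad=.12):
    n,l,s,c=cv2.connectedComponentsWithStats(m); out=[]
    for i in range(1,n):
        if s[i,4]<150: continue
        k=cv2.findContours((l==i).astype(np.uint8),cv2.RETR_EXTERNAL,cv2.CHAIN_APPROX_NONE)[0][0][:,0]
        P=np.array([px2w(d,*p,z)[:2] for p in k])
        r=cv2.minAreaRect((P*1000).astype(np.float32))
        if near is None or np.hypot(*(np.array(r[0])/1000-near))<rad: out.append((s[i,4],s[i,:4].tolist(),np.round(r[0],1),np.round(r[1],1),round(r[2],1)))
    return out
E
python3 - <<'E'
from h import *
d=load('side0'); M=cv2.Rodrigues(np.array(d['rvec'],float))[0]; t=np.array(d['tvec']).ravel()
for top,b in [((229,271),(230,305.6)),((271.6,220.5),(271,240)),((250,239),(250,254))]:
    B=px2w(d,*b,0); f=lambda z:(lambda c:c[1]/c[2]*d['fy']+d['cy'])(M@(B+[0,0,z])+t)
    zs=np.linspace(.02,.15,131); print(B,'height',zs[np.argmin([abs(f(z)-top[1]) for z in zs])])
d=load('scene0')
for c in('red','green','blue'):
    for r in rect(d,seg(d,c,150),.016,[.55,-.1],.35): print(c,r)
for p in [(368,292),(404,316)]: print(px2w(d,p[0]*.64,p[1]*.64,.094))
w=load('wrist0')
for p in [(98,153),(118,238),(80,47)]: print(px2w(w,*p,.094))
E
```

```text
[0.4125 0.4486 0.    ] height 0.095
[0.4036 0.1635 0.    ] height 0.064
[0.4373 0.2478 0.    ] height 0.048
red (np.int32(1568), [250, 237, 69, 41], array([ 346.1, -312.7]), array([139.5, 189. ]), 84.9)
green (np.int32(929), [293, 202, 55, 31], array([ 611.5, -233. ]), array([187.5, 134.8]), 5.5)
blue (np.int32(1119), [324, 223, 59, 37], array([ 571.4, -412.1]), array([135.5, 191.7]), 89.1)
[0.4528 0.0343 0.094 ]
[ 0.4294 -0.1108  0.094 ]
[0.453  0.0363 0.094 ]
[ 0.4633 -0.0644  0.094 ]
[0.435  0.1553 0.094 ]
```

The side view puts the stamp heights at 95, 64 and 48 mm, so the middle one, at about (0.40, 0.165), is the 72 mm stamp. Next I'll survey from above.

Request:
step_arm(series=[0,-2.4,-1.5,0,0,-2.4,-1.5,0,0,-2.4,-1.5,0,0,-2.4,-1.5,0,0,-2.4,-1.5,0,0,-2.4,-1.5,0,0,-2.4,-1.5,0,0,-2.4,-1.5,0,0,0,0,0,0,0,0,0], jaw=0)

```text
time_s: 0.98
ee_pos: [0.4328, 0.0, 0.3264]
tcp_rot: [0.001, 0.707, 0.707, 0.001]
force: [0.5, 0.7, -0.2]
width: 0.998
gripper_force: 0.0
```

```bash
python3 - <<'E'
from h import *
d=grab('wrist','w1'); print(d['o']['ee_pos'])
E
```

```text
[4.32778481e-01 1.36174970e-05 3.26355194e-01]
```

View pics/w1.png

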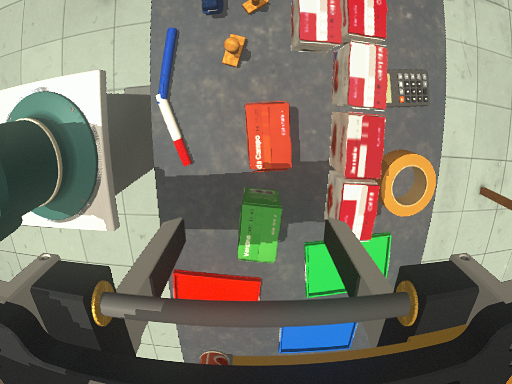

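Request:
step_arm(series=[-3,1,0,0,-3,1,0,0,-3,1,0,0,-3,1,0,0,-3,1,0,0,-3,1,0,0,-3,1,0,0,-3,1,0,0,0,0,0,0,0,0,0,0])

```text
time_s: 1.87
ee_pos: [0.5132, -0.2415, 0.3234]
tcp_rot: [-0.001, 0.708, 0.706, -0.001]
force: [0.6, 0.5, -0.5]
width: 0.999
gripper_force: 0.0
```

```bash
python3 - <<'E'
from h import *
d=grab('wrist','w2'); print(d['o']['ee_pos'])
for c in('red','green','blue'):
    for r in rect(d,seg(d,c,150),.016,[.5,-.25],.35): print(c,r)
E
```

```text
[ 0.51317749 -0.24154507  0.32344475]
red (np.int32(202), [315, 0, 19, 12], array([626.6,  12. ]), array([21.5, 30.9]), 88.5)
red (np.int32(232), [130, 6, 15, 26], array([310.7,  -1.1]), array([16.4, 51.5]), 19.6)
red (np.int32(731), [321, 18, 16, 64], array([632.5, -67. ]), array([109. ,  25.5]), 89.2)
red (np.int32(763), [292, 32, 18, 49], array([585.8, -80.4]), array([81.3, 28. ]), 89.5)
red (np.int32(6327), [119, 153, 97, 83], array([ 350.5, -317.2]), array([148.5, 176.9]), 84.6)
green (np.int32(7212), [265, 107, 104, 78], array([ 619.7, -228.6]), array([175. , 123.3]), 5.5)
blue (np.int32(431), [253, 209, 87, 13], array([ 585.9, -353.5]), array([ 23.1, 156.2]), 89.2)
blue (np.int32(3644), [244, 213, 90, 59], array([ 577.1, -409.6]), array([120.2, 173. ]), 89.5)
```

View pics/w2.png

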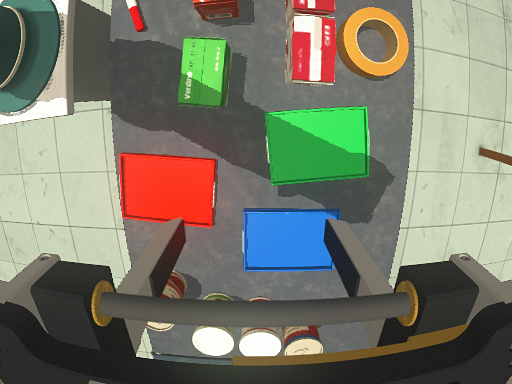

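From w1, the brick carton's top spans about (247,105)-(291,170), and the green carton's top spans (241,205)-(281,263). In w2 the red, green and blue trays are centred near (168,189), (318,146) and (292,240). The tins sit just below the blue tray.

```bash
python3 - <<'E'
from h import *
w1,w2=load('w1'),load('w2')
def q(d,ps,z):
    P=np.array([px2w(d,*p,z)[:2] for p in ps])*1000; r=cv2.minAreaRect(P.astype(np.float32)); print(np.round(r[0],1),np.round(r[1],1),round(r[2],1),P.round().tolist())
q(w1,[(247,105),(289,102),(291,168),(249,170)],.094)
q(w1,[(241,205),(281,206),(277,263),(238,260)],.094)
q(w2,[(122,153),(217,158),(212,226),(121,219)],.016)
q(w2,[(245,209),(338,209),(246,271)],.016)
print(rect(w2,seg(w2,'blue',100),.016,[.58,-.4]))
for z in(.094,):print(rect(w2,seg(w2,'green',100),z,[.43,-.1]))
a=np.hstack([cv2.resize(w1['image'][90:275,225:305],None,fx=3.2,fy=3.2,interpolation=2),cv2.resize(w2['image'][30:215,160:255],None,fx=3.2,fy=3.2,interpolation=2)])
cv2.imwrite('pics/c2.png',a[:,:,::-1]); print(a.shape)
E
```

```text
[451.7  35.3] [59.9 93.4] 2.8 [[422.0, 79.0], [479.0, 83.0], [484.0, -10.0], [424.0, -13.0]]
[ 438.2 -115. ] [97.7 62.4] 88.1 [[412.0, -66.0], [471.0, -67.0], [468.0, -165.0], [406.0, -159.0]]
[ 352.2 -307.6] [127.5 183. ] 85.7 [[276.0, -238.0], [448.0, -251.0], [434.0, -374.0], [256.0, -364.0]]
[ 546.4 -365.6] [208.8 101.6] 37.2 [[494.0, -342.0], [660.0, -343.0], [494.0, -469.0]]
[(np.int32(4198), [243, 209, 97, 63], array([ 576.3, -406. ]), array([128.4, 174.8]), 89.3)]
[(np.int32(2903), [178, 37, 52, 69], array([ 442.1, -113.8]), array([96.7, 67.2]), 83.9)]
(592, 560, 3)
```

View pics/c2.png

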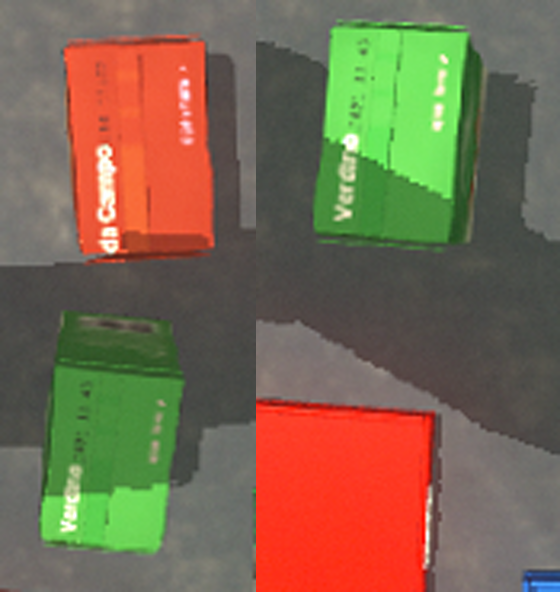

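```bash
python3 - <<'E'
from h import *
w1,w2=load('w1'),load('w2')
for d,ps in((w2,[(182.8,38.4),(226,39.4),(221,105.9),(178.4,105)]),(w1,[(245.3,104.7),(289,102.5),(292.2,167.2),(250.6,168.8)])):
    P=np.array([px2w(d,*p,.094)[:2] for p in ps])*1000; v=P[0]+P[1]-P[2]-P[3]
    print(P.mean(0),'yaw',np.degrees(np.arctan2(-v[0],v[1])),P.round().tolist())
E
```

```text
[ 439.45  -114.825] yaw -4.457182349911759 [[413.0, -66.0], [473.0, -70.0], [466.0, -163.0], [406.0, -160.0]]
[452.675  35.6  ] yaw 4.188743242841173 [[419.0, 79.0], [479.0, 83.0], [486.0, -9.0], [426.0, -11.0]]
```

Request:
step_arm(series=[3.16,-1.85,0,0,3.16,-1.85,0,0,3.16,-1.85,0,0,3.16,-1.85,0,0,0,0,3,0.07,0,0,3.6,0,0,0,3.6,0,0,0,3.6,0,0,0,3.6,0,0,0,0,0])

```text
time_s: 2.75
ee_pos: [0.4357, -0.112, 0.1462]
tcp_rot: [-0.003, 0.731, 0.683, -0.003]
force: [-0.9, 0.3, 0.3]
width: 0.998
gripper_force: 0.0
```

```bash
python3 - <<'E'
from h import *
d=grab('wrist','w3'); print(d['o']['ee_pos'])
E
```

```text
[ 0.43567272 -0.11195232  0.14624388]
```

View pics/w3.png

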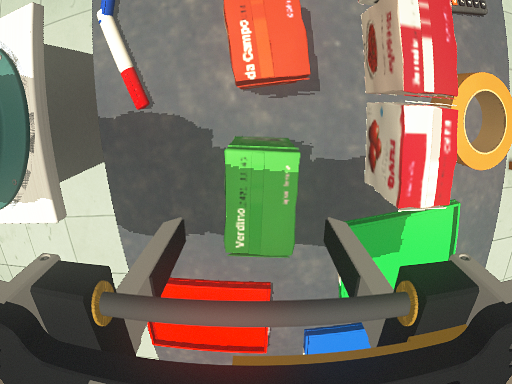

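w3 shows the green carton at (225-299, 147-256), square to the fingers (centre 261 against 255), so it needs about 3 mm of correction. I'll descend and grip.

Request:
step_arm(series=[-0.3,0.35,2,0,0,0,3,0,0,0,3,0,0,0,2,0,0,0,1.6,0,0,0,0,0,0,0,0,0])

```text
time_s: 3.38
ee_pos: [0.4433, -0.1167, 0.0369]
tcp_rot: [0.0, 0.731, 0.682, 0.0]
force: [0.8, 0.5, 0.4]
width: 0.997
gripper_force: 0.0
```

Request:
step_arm(series=[0,0,0,0,0,0,0,0,0,0,0,0,0,0,0,0,0,0,0,0,0,0,0,0,0,0,0,0,0,0,0,0,0,0,0,0,0,0,0,0], jaw=255)

```text
time_s: 4.22
ee_pos: [0.4418, -0.1169, 0.0357]
tcp_rot: [-0.0, 0.732, 0.682, -0.0]
force: [-5.9, 0.7, 10.1]
width: 0.662
gripper_force: 29.9
```

Request:
step_arm(series=[0,0,-1,0,0,0,-3,0,0,0,-3,-0.08,0,0,-3,-0.085,-2.17,2.77,0,0,-2.17,2.77,0,0,-2.17,2.77,0,0,-2.17,2.77,0,0,-2.17,2.77,0,0,-2.17,2.77,0,0])

```text
time_s: 5.05
ee_pos: [0.621, -0.2315, 0.1357]
tcp_rot: [-0.0, 0.673, 0.74, -0.0]
force: [1.2, 0.1, -5.0]
width: 0.665
gripper_force: 29.8
```

```bash
cat >> h.py <<'E'
def to(x,y,z,yaw):
    "deltas: turn to yaw(deg, tool x from world +y) AFTER shift; shift in current tool axes (cm)"
    o=get_obs(); q=o['tcp_rot']; M=R.from_quat([q[1],q[2],q[3],q[0]]).as_matrix()
    s=M.T@(np.array([x,y,z])-o['ee_pos'])*100; cy=np.degrees(np.arctan2(-M[0,0],M[1,0]))
    t=np.radians(cy-yaw); print('at',o['ee_pos'].round(4),'yaw',cy.round(2),'shift cm',s.round(2),'turn',(t+np.pi)%(2*np.pi)-np.pi,'w',o['width'],'t',o['time_s'])
    M2=R.from_euler('z',yaw,degrees=True).as_matrix()@np.array([[0,1,0],[1,0,0],[0,0,-1]]).T
    print('shift if turned first',(M2.T@(np.array([x,y,z])-o['ee_pos'])*100).round(2))
E
python3 -c "
from h import *
to(.62,-.2305,.042,5.5)"
```

```text
at [ 0.621  -0.2315  0.1357] yaw 5.45 shift cm [ 0.11 -0.08  9.37] turn -0.0008998400276314378 w 0.6652617365648016 t 5.05
shift if turned first [ 0.11 -0.09  9.37]
```

Request:
step_arm(series=[0.1,-0.1,2.5,0,0,0,2.5,0,0,0,2,0,0,0,1,0,0,0,0.5,0,0,0,0.3,0,0,0,0.2,0,0,0,0.2,0,0,0,0.2,0,0,0,0,0])

```text
time_s: 5.88
ee_pos: [0.6191, -0.2298, 0.0418]
tcp_rot: [0.0, 0.673, 0.74, 0.0]
force: [0.3, 0.6, -5.8]
width: 0.669
gripper_force: 29.8
```

Request:
step_arm(series=[0,0,0.1,0,0,0,0.1,0,0,0,0,0,0,0,0,0])

```text
time_s: 6.22
ee_pos: [0.6192, -0.2298, 0.0398]
tcp_rot: [0.0, 0.673, 0.74, 0.0]
force: [-1.4, 1.0, 0.8]
width: 0.662
gripper_force: 29.9
```

Contact: the force rose from -5.8 to +0.8 N. I'll release and rise.

Request:
step_arm(series=[0,0,0,0,0,0,0,0,0,0,0,0,0,0,0,0,0,0,0,0,0,0,0,0,0,0,0,0], jaw=0)

```text
time_s: 6.8
ee_pos: [0.619, -0.2298, 0.0394]
tcp_rot: [-0.0, 0.673, 0.74, -0.0]
force: [-0.1, 0.5, 0.4]
width: 1.0
gripper_force: 0.0
```

Request:
step_arm(series=[0,0,-2,0,0,0,-4,0,0,0,-4,0,0,0,-4,0,0,0,-4,0,0,0,0,0,0,0,0,0])

```text
time_s: 7.38
ee_pos: [0.62, -0.2301, 0.222]
tcp_rot: [0.002, 0.673, 0.74, 0.001]
force: [-0.8, 0.0, 0.3]
width: 1.004
gripper_force: 0.0
```

```bash
python3 -c "
from h import *
to(.4525,.0355,.14,3.8)"
```

```text
at [ 0.62   -0.2301  0.222 ] yaw 5.44 shift cm [ 28.05 -14.18   8.09] turn 0.028710148778363642 w 1.003887728780543 t 7.3833
shift if turned first [ 27.61 -14.95   8.2 ]
```

Request:
step_arm(series=[3.12,-1.58,0,0,3.12,-1.58,0,0,3.12,-1.58,0,0,3.12,-1.58,0,0,3.12,-1.58,0,0,3.12,-1.58,0,0,3.12,-1.58,0,0,3.12,-1.58,0,0,3.12,-1.58,0,0,0,0,0,0.029])

```text
time_s: 8.22
ee_pos: [0.4475, 0.0411, 0.2185]
tcp_rot: [-0.001, 0.681, 0.732, -0.0]
force: [1.4, 0.1, 0.8]
width: 0.997
gripper_force: 0.0
```

Request:
step_arm(series=[0,0,3,0,0,0,3,0,0,0,2,0,0,0,0,0,0,0,0,0])

```text
time_s: 8.63
ee_pos: [0.4499, 0.0362, 0.1387]
tcp_rot: [-0.001, 0.683, 0.73, -0.001]
force: [0.6, -0.2, 0.9]
width: 1.0
gripper_force: 0.0
```

```bash
python3 -c "
from h import *
to(.4525,.0355,.036,3.8)
d=grab('wrist','w4');d=grab('scene','s4')
a=np.hstack([d['image'][170:300,200:400],load('w4')['image'][80:275,120:420][::1]][:1]); b=load('w4')['image'][80:280,100:420]
a=cv2.resize(a,(400,260),interpolation=2); b=cv2.resize(b,(400,250),interpolation=2)
cv2.imwrite('pics/c4.png',np.vstack([a,b])[:,:,::-1])"
```

```text
at [0.4499 0.0362 0.1387] yaw 3.78 shift cm [-0.08  0.28 10.27] turn -0.0003076258908980556 w 1.000384503856324 t 8.6333
shift if turned first [-0.08  0.25 10.27]
```

View pics/c4.png

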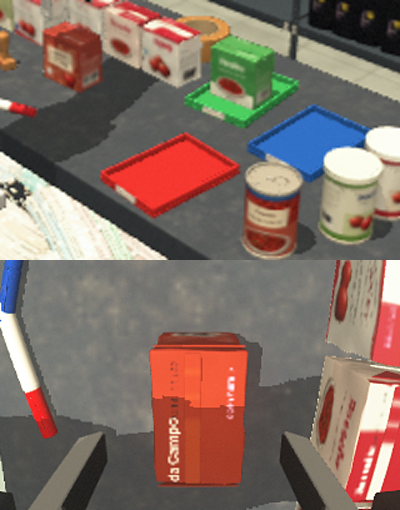

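The green carton stands in its tray and the brick carton is centred between the fingers. I'll descend and grip.

Request:
step_arm(series=[0,0.2,2,0,0,0,3,0,0,0,3,0,0,0,1.5,0,0,0,0.8,0,0,0,0,0])

```text
time_s: 9.23
ee_pos: [0.4527, 0.0364, 0.0361]
tcp_rot: [-0.0, 0.683, 0.73, -0.0]
force: [-0.4, 0.1, 0.9]
width: 1.0
gripper_force: 0.0
```

Request:
step_arm(series=[0,0,0,0,0,0,0,0,0,0,0,0,0,0,0,0,0,0,0,0,0,0,0,0,0,0,0,0,0,0,0,0], jaw=255)

```text
time_s: 9.9
ee_pos: [0.4532, 0.0364, 0.037]
tcp_rot: [0.0, 0.683, 0.73, 0.0]
force: [-0.7, 0.6, 8.8]
width: 0.664
gripper_force: 30.0
```

```bash
python3 -c "
from h import *
w2=load('w2')
for c in [(122,153),(217,158),(212,226),(121,219)]: print(px2w(w2,*c,.016))
b=w2['image'][140:285,100:360]; cv2.imwrite('pics/c5.png',cv2.resize(b,(780,435),interpolation=2)[:,:,::-1])
to(.352,-.312,.13,-5)"
```

```text
[ 0.2758 -0.238   0.016 ]
[ 0.4482 -0.2509  0.016 ]
[ 0.4341 -0.3744  0.016 ]
[ 0.2562 -0.3644  0.016 ]
at [0.4532 0.0364 0.037 ] yaw 3.78 shift cm [-34.1  -12.39  -9.31] turn 0.15327825852523036 w 0.6644258280817261 t 9.9
shift if turned first [-35.59  -7.04  -9.3 ]
```

View pics/c5.png

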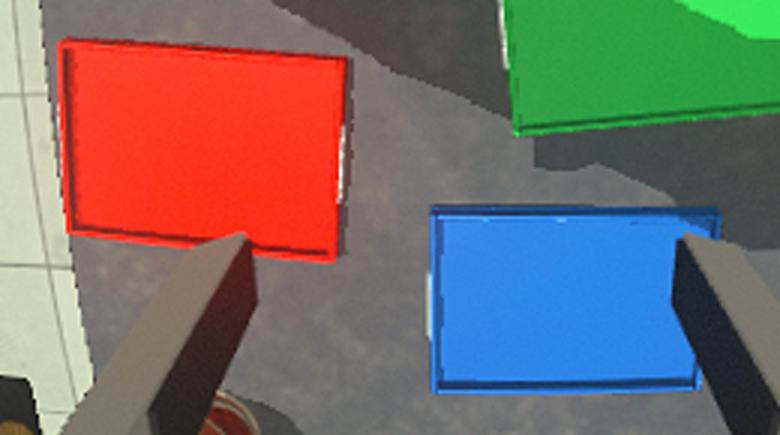

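```bash
python3 -c "
from h import *
from scipy.optimize import least_squares
w2=load('w2')
def fit(ps):
    P=np.array([px2w(w2,*p,.016)[:2] for p in ps]); B=np.array([[-.088,.062],[.088,.062],[.088,-.062],[-.088,-.062]])
    f=lambda p:(P-(B@np.array([[np.cos(p[2]),np.sin(p[2])],[-np.sin(p[2]),np.cos(p[2])]])+p[:2])).ravel()
    r=least_squares(f,[.4,-.3,0]); print(r.x[:2].round(4),np.degrees(r.x[2]).round(2),(r.fun*1000).round(1))
fit([(120,153.3),(216,159),(211.7,227.3),(123.3,217.7)])
fit([(243.7,209),(340,209.7),(333.7,270),(245.3,270.7)])
fit([(266,115),(367,107),(369,173),(272,184.5)])
"
```

```text
[ 0.3533 -0.3074] -5.03 [ 0.6 -0.5  0.   0.8 -2.1 -0.2  1.5 -0.1]
[ 0.5785 -0.4066] -0.47 [ 0.6  2.2 -2.9  0.9 -0.3 -2.4  2.6 -0.7]
[ 0.6213 -0.2285] 6.28 [ 2.7 -3.4 -0.4 -3.5 -2.2  4.3 -0.1  2.6]
```

Request:
step_arm(series=[0,0,-1,0,0,0,-3,0,0,0,-3,0.077,0,0,-3,0.077])

```text
time_s: 10.23
ee_pos: [0.4519, 0.0363, 0.1379]
tcp_rot: [-0.001, 0.739, 0.674, -0.001]
force: [0.7, 0.3, -5.4]
width: 0.666
gripper_force: 30.0
```

Request:
step_arm(series=[-3.5,-0.69,0,0,-3.5,-0.69,0,0,-3.5,-0.69,0,0,-3.5,-0.69,0,0,-3.5,-0.69,0,0,-3.5,-0.69,0,0,-3.5,-0.69,0,0,-3.5,-0.69,0,0,-3.5,-0.69,0,0,-3.5,-0.69,0,0])

```text
time_s: 11.07
ee_pos: [0.3522, -0.3074, 0.137]
tcp_rot: [-0.0, 0.737, 0.675, 0.0]
force: [1.0, -0.4, -5.3]
width: 0.662
gripper_force: 30.0
```

Request:
step_arm(series=[0,0,0,0,0,0,0,0])

```text
time_s: 11.23
ee_pos: [0.3521, -0.3074, 0.1367]
tcp_rot: [-0.0, 0.739, 0.674, -0.0]
force: [-0.2, 1.2, -5.5]
width: 0.661
gripper_force: 30.0
```

```bash
python3 -c "
from h import *
to(.3535,-.3065,.041,-5)"
```

```text
at [ 0.3521 -0.3074  0.1367] yaw -5.24 shift cm [0.1  0.13 9.57] turn -0.004181185780626873 w 0.6614557286998913 t 11.2333
shift if turned first [0.1  0.13 9.57]
```

Request:
step_arm(series=[0.1,0.1,2.5,0,0,0,2.5,0,0,0,2,0,0,0,1,0,0,0,0.5,0,0,0,0.4,0,0,0,0.2,0,0,0,0.2,0,0,0,0.2,0,0,0,0,0])

```text
time_s: 12.07
ee_pos: [0.3546, -0.3053, 0.0417]
tcp_rot: [0.0, 0.738, 0.675, 0.0]
force: [0.9, 0.8, -5.0]
width: 0.659
gripper_force: 30.0
```

Request:
step_arm(series=[0,0,0.1,0,0,0,0,0])

```text
time_s: 12.23
ee_pos: [0.3546, -0.3055, 0.041]
tcp_rot: [0.0, 0.738, 0.675, 0.0]
force: [-1.0, 2.0, 4.8]
width: 0.666
gripper_force: 30.0
```

Request:
step_arm(series=[0,0,0,0,0,0,0,0,0,0,0,0,0,0,0,0,0,0,0,0,0,0,0,0,0,0,0,0], jaw=0)

```text
time_s: 12.82
ee_pos: [0.3544, -0.3053, 0.0404]
tcp_rot: [-0.0, 0.738, 0.675, -0.0]
force: [-1.0, 0.3, -0.6]
width: 1.001
gripper_force: 0.0
```

Request:
step_arm(series=[0,0,-2,0,0,0,-4,0,0,0,-4,0,0,0,-4,0,0,0,-4,0,0,0,0,0])

```text
time_s: 13.32
ee_pos: [0.3565, -0.3071, 0.2273]
tcp_rot: [0.004, 0.738, 0.675, 0.001]
force: [0.8, -0.9, 0.3]
width: 0.999
gripper_force: 0.0
```

```bash
python3 -c "
from h import *
to(.40,.22,.25,0)"
```

```text
at [ 0.3565 -0.3071  0.2273] yaw -5.06 shift cm [52.88 -0.3  -2.49] turn -0.08837708144394352 w 0.9989471317894589 t 13.3167
shift if turned first [52.71  4.35 -2.27]
```

Request:
step_arm(series=[3.3,0,-0.3,0,3.3,0,-0.3,0,3.3,0,-0.3,0,3.3,0,-0.3,0,3.3,0,-0.3,0,3.3,0,-0.3,0,3.3,0,-0.3,0,3.3,0,-0.3,0,3.3,0,0,0,3.3,0,0,0])

```text
time_s: 14.15
ee_pos: [0.3832, 0.0251, 0.2447]
tcp_rot: [0.0, 0.738, 0.675, 0.0]
force: [0.6, -0.1, 1.2]
width: 1.001
gripper_force: 0.0
```

Request:
step_arm(series=[3.3,0,0,0,3.3,0,0,0,3.3,0,0,0,3.3,0,0,0,3.3,0,0,0,3.3,0,0,0,0,0,0,-0.088,0,0,0,0,0,0,0,0])

```text
time_s: 14.9
ee_pos: [0.4007, 0.2202, 0.2442]
tcp_rot: [-0.0, 0.708, 0.706, -0.0]
force: [0.2, -0.2, 0.1]
width: 0.998
gripper_force: 0.0
```

```bash
python3 -c "
from h import *
d=grab('wrist','w6'); print(d['o']['ee_pos'])"
```

```text
[0.4006885  0.22015774 0.24415354]
```

View pics/w6.png

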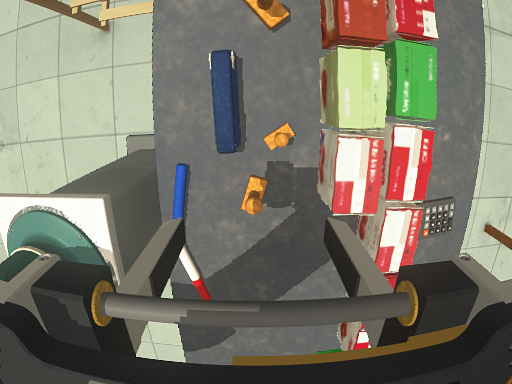

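w6 shows the middle stamp's foot at (255,193) with its knob at (252,208), the small stamp at (279,137), the large one at (267,10) and the stapler at (225,100). Its foot is about 52 mm long, as the description says. Here is the close crop to check.

```bash
python3 -c "
from h import *
b=load('w6')['image'][40:220,195:300]; cv2.imwrite('pics/c6.png',cv2.resize(b,None,fx=3.3,fy=3.3,interpolation=2)[:,:,::-1])"
```

```text
(no output)
```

View pics/c6.png

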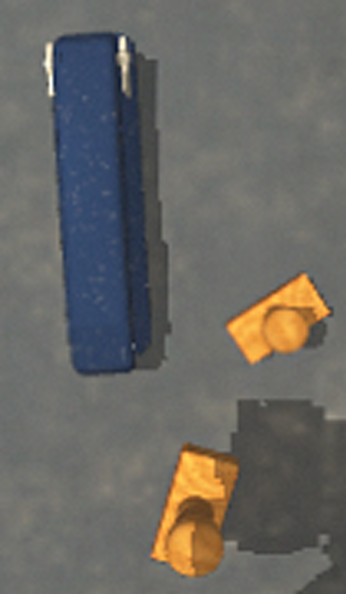

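```bash
python3 -c "
from h import *
d=load('w6'); P=lambda x,y,z: px2w(d,195+x/3.3,40+y/3.3,z)[:2]*1000
f=[P(x,y,.017) for x,y in((184,446),(239,462),(152,558))]; print('foot',f,'centre',(f[1]+f[2])/2,'len',np.linalg.norm(f[0]-f[2]),np.linalg.norm(f[0]-f[1]))
v=f[0]-f[2]; print('yaw',np.degrees(np.arctan2(-v[0],v[1])),'knob',P(194,545,.06))
s=[P(x,y,.05) for x,y in((57,37),(122,37),(132,370),(73,373))]; v=s[0]+s[1]-s[2]-s[3]
print(np.round(s),np.mean(s,0),'yaw',np.degrees(np.arctan2(-v[0],v[1])),np.linalg.norm(v)/2)
d=load('scene0')
for p in [(525,402),(588,392),(620,375),(652,362)]: print('tin',px2w(d,p[0]*.64,p[1]*.64,.11))
print(get_obs()['qpos'].round(2))
m=np.mean(s,0)/1000; to(m[0],m[1],.15,np.degrees(np.arctan2(-v[0],v[1])))
"
```

```text
foot [array([393.9, 201. ]), array([417.4, 193.9]), array([379.4, 150. ])] centre [398.4  171.95] len 53.0212221662232 24.549134404292147
yaw -15.871178611456946 knob [398.1 171.7]
[[347. 369.]
 [372. 368.]
 [374. 240.]
 [352. 239.]] [361.25 303.65] yaw 1.5097717876199717 129.04479842287327
tin [ 0.3369 -0.5082  0.11  ]
tin [ 0.4386 -0.5671  0.11  ]
tin [ 0.5261 -0.5772  0.11  ]
tin [ 0.6076 -0.5954  0.11  ]
[-0.24  0.09 -0.34  1.95  0.03  1.11 -0.6 ]
at [0.4008 0.2198 0.2443] yaw -0.19 shift cm [ 8.38 -3.98  9.42] turn -0.029608080646694734 w 0.9975125588397458 t 14.95
shift if turned first [ 8.49 -3.73  9.43]
```

Request:
step_arm(series=[2.8,-1.33,0.8,0,2.8,-1.33,0.8,0,2.8,-1.33,0.8,0,0,0,3,-0.03,0,0,3,0,0,0,2,0,0,0,0,0,0,0,0,0])

```text
time_s: 15.62
ee_pos: [0.3609, 0.3038, 0.1405]
tcp_rot: [-0.0, 0.697, 0.717, -0.001]
force: [-0.2, 0.4, 0.5]
width: 0.998
gripper_force: 0.0
```

```bash
python3 -c "
from h import *
d=grab('wrist','w7');to(.361,.304,.023,1.5)
b=d['image'][100:290,140:360]; cv2.imwrite('pics/c7.png',cv2.resize(b,None,fx=3,fy=3,interpolation=2)[:,:,::-1])"
```

```text
at [0.3614 0.3044 0.1415] yaw 1.61 shift cm [-0.04 -0.05 11.85] turn 0.0018418606498729062 w 0.9998509309548704 t 15.6667
shift if turned first [-0.04 -0.04 11.85]
```

View pics/c7.png

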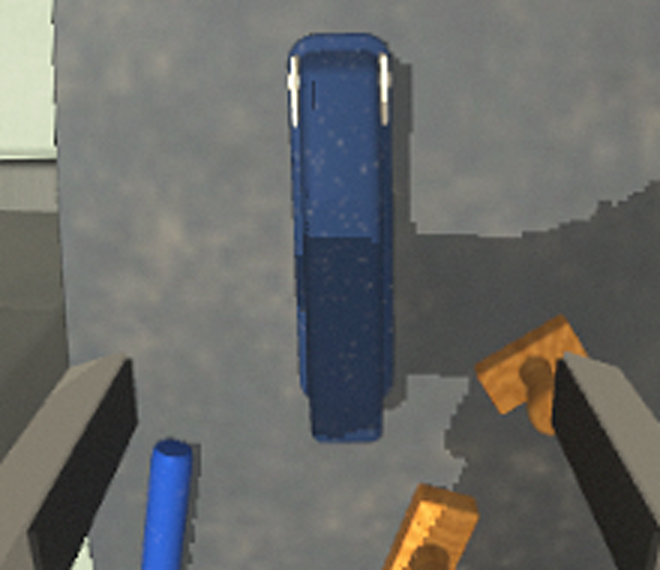

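The stapler runs from (340,35) to (345,440) in the crop, centred between the fingers. The marker and the small stamp lie outside the fingers' path, which I'll check with numbers.

```bash
python3 -c "
from h import *
d=load('w7'); 
for n,x,y,z in(('basefar',340,35,.009),('basenearL',303,392,.009),('basenearR',390,398,.009),('armnear',347,442,.05),('armnear lowz',347,442,.03),('arm far',340,55,.05),('L',302,250,.05),('R',380,250,.05),('smallstamp',478,375,.012),('knob',545,425,.04),('marker',172,445,.01)): print(n,px2w(d,140+x/3,100+y/3,z))
"
```

```text
basefar [0.3562 0.3764 0.009 ]
basenearL [0.3455 0.2427 0.009 ]
basenearR [0.3789 0.241  0.009 ]
armnear [0.3622 0.2433 0.05  ]
armnear lowz [0.3626 0.2326 0.03  ]
arm far [0.3565 0.3717 0.05  ]
L [0.3462 0.3106 0.05  ]
R [0.3706 0.3113 0.05  ]
smallstamp [0.4117 0.2526 0.012 ]
knob [0.4327 0.2455 0.04  ]
marker [0.2937 0.2177 0.01  ]
```

Request:
step_arm(series=[0,-0.1,2,0,0,0,3,0,0,0,3,0,0,0,2,0,0,0,1,0,0,0,0.9,0,0,0,0,0,0,0,0,0])

```text
time_s: 16.33
ee_pos: [0.3605, 0.3051, 0.0225]
tcp_rot: [0.0, 0.697, 0.718, 0.001]
force: [-0.0, 0.7, 1.1]
width: 1.0
gripper_force: 0.0
```

Request:
step_arm(series=[0,0,0,0,0,0,0,0,0,0,0,0,0,0,0,0,0,0,0,0,0,0,0,0,0,0,0,0,0,0,0,0,0,0,0,0,0,0,0,0], jaw=255)

```text
time_s: 17.17
ee_pos: [0.3598, 0.3046, 0.0214]
tcp_rot: [-0.0, 0.696, 0.718, -0.0]
force: [-0.4, 0.2, -0.6]
width: 0.331
gripper_force: 0.0
```

```bash
python3 -c "
from h import *
to(.361,.304,.15,90)"
```

```text
at [0.3598 0.3046 0.0214] yaw 1.72 shift cm [ -0.07   0.11 -12.86] turn -1.5408104940452245 w 0.33051393286299097 t 17.1667
shift if turned first [ -0.12  -0.06 -12.86]
```

Request:
step_arm(series=[0,0,0,0,0,0,0,0,0,0,0,0,0,0,0,0,0,0,0,0])

```text
time_s: 17.58
ee_pos: [0.3598, 0.3046, 0.0214]
tcp_rot: [-0.0, 0.696, 0.718, -0.0]
force: [0.6, 0.5, -1.1]
width: 0.26
gripper_force: 29.9
```

Request:
step_arm(series=[0,0,-1,0,0,0,-3,0,0,0,-3,0,0,0,-3,0,0,0,-3,0,0,0,0,0])

```text
time_s: 18.08
ee_pos: [0.3614, 0.3063, 0.1569]
tcp_rot: [0.001, 0.696, 0.718, 0.003]
force: [1.5, 0.6, -0.9]
width: 0.261
gripper_force: 29.9
```

```bash
python3 -c "
from h import *
to(.5785,-.3775,.15,1.7)"
```

```text
at [0.3614 0.3063 0.1569] yaw 1.74 shift cm [-69.01  19.63   0.54] turn 0.0006418216834482848 w 0.2612284391608143 t 18.0833
shift if turned first [-68.99  19.68   0.69]
```

Request:
step_arm(series=[-3.45,0.98,0,0,-3.45,0.98,0,0,-3.45,0.98,0,0,-3.45,0.98,0,0,-3.45,0.98,0,0,-3.45,0.98,0,0,-3.45,0.98,0,0,-3.45,0.98,0,0,-3.45,0.98,0,0,-3.45,0.98,0,0])

```text
time_s: 18.92
ee_pos: [0.4679, -0.039, 0.1515]
tcp_rot: [-0.0, 0.696, 0.718, -0.0]
force: [1.7, 1.4, -2.8]
width: 0.264
gripper_force: 29.9
```

Request:
step_arm(series=[-3.45,0.98,0,0,-3.45,0.98,0,0,-3.45,0.98,0,0,-3.45,0.98,0,0,-3.45,0.98,0,0,-3.45,0.98,0,0,-3.45,0.98,0,0,-3.45,0.98,0,0,-3.45,0.98,0,0,-3.45,0.98,0,0])

```text
time_s: 19.75
ee_pos: [0.5764, -0.3805, 0.1512]
tcp_rot: [-0.001, 0.696, 0.718, 0.0]
force: [0.3, 0.9, -2.2]
width: 0.265
gripper_force: 29.9
```

Request:
step_arm(series=[0,0,0,0.115,0,0,0,0.115,0,0,0,0.115,0,0,0,0.115,0,0,0,0.115,0,0,0,0.115,0,0,0,0.115,0,0,0,0.115,0,0,0,0.115,0,0,0,0.115])

```text
time_s: 20.58
ee_pos: [0.5762, -0.3786, 0.1511]
tcp_rot: [-0.001, 0.975, 0.221, -0.0]
force: [-0.1, 0.7, -3.0]
width: 0.262
gripper_force: 29.9
```

Request:
step_arm(series=[0,0,0,0.115,0,0,0,0.115,0,0,0,0.115,0,0,0,0.115,0,0,0,0,0,0,0,0])

```text
time_s: 21.08
ee_pos: [0.5764, -0.3787, 0.1511]
tcp_rot: [-0.0, 1.0, -0.003, -0.0]
force: [0.8, 0.1, -1.8]
width: 0.264
gripper_force: 29.9
```

```bash
python3 -c "
from h import *
to(.5785,-.3775,.03,-90.5); grab('wrist','w8');d=grab('scene','s8'); print(get_obs()['qpos'])
a=d['image'][100:290,200:410]; b=load('w8')['image'][60:290,100:400]
cv2.imwrite('pics/c8.png',np.hstack([cv2.resize(a,(400,362),interpolation=2),cv2.resize(b,(400,362),interpolation=2)])[:,:,::-1])"
```

```text
at [ 0.5764 -0.3787  0.1511] yaw -90.29 shift cm [ 0.22 -0.12 12.11] turn 0.003606400567636836 w 0.2644600797554018 t 21.0833
shift if turned first [ 0.21 -0.12 12.11]
[ 0.31203553  0.60233797  0.33488644  1.49313508 -0.21260938  1.08258568
 -0.8836749 ]
```

View pics/c8.png

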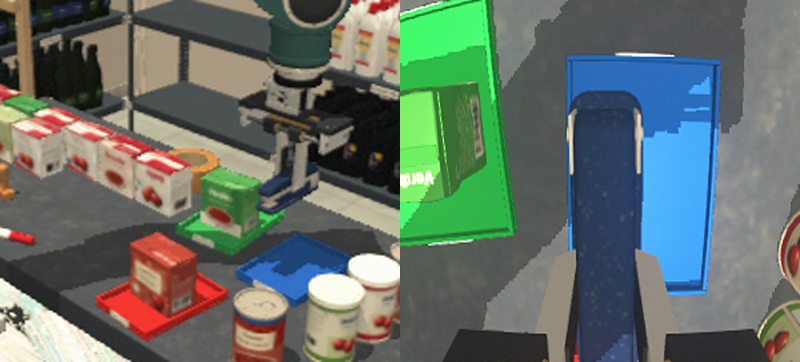

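c8 shows both cartons standing in their trays. The stapler is held straight over the blue tray, whose rim corners in the crop are (567,57), (720,60) and (704,293).

```bash
python3 -c "
from h import *
d=load('w8')
P=[px2w(d,100+(x-400)*.75,60+y*230/362,.016) for x,y in((567,57),(720,60),(704,293))]; print(P,(P[0]+P[2])/2)
z=d['o']['ee_pos'][2]-.0214
for x,y in((605,92),): print('stapler far end',px2w(d,100+(x-400)*.75,60+y*230/362,z+.009))
"
```

```text
[array([ 0.6643, -0.3489,  0.016 ]), array([ 0.6639, -0.4708,  0.016 ]), array([ 0.4901, -0.4676,  0.016 ])] [ 0.5772  -0.40825  0.016  ]
stapler far end [ 0.6472 -0.3788  0.1387]
```

Request:
step_arm(series=[0,0,2.5,0,0,0,3,0,0,0,3,0,0,0,2,0,0,0,1,0,0,0,0.4,0,0,0,0.2,0,0,0,0.2,0,0,0,0.1,0,0,0,0,0])

```text
time_s: 22.02
ee_pos: [0.5769, -0.3794, 0.0284]
tcp_rot: [0.0, 1.0, -0.004, 0.001]
force: [-0.6, -0.5, -2.6]
width: 0.262
gripper_force: 29.9
```

Request:
step_arm(series=[0,0,0.1,0,0,0,0,0])

```text
time_s: 22.18
ee_pos: [0.5767, -0.3792, 0.0269]
tcp_rot: [0.0, 1.0, -0.004, 0.0]
force: [0.5, 0.6, -2.1]
width: 0.258
gripper_force: 29.9
```

Request:
step_arm(series=[0,0,0.1,0,0,0,0,0,0,0,0,0])

```text
time_s: 22.43
ee_pos: [0.5765, -0.3792, 0.0255]
tcp_rot: [0.0, 1.0, -0.005, 0.0]
force: [0.3, 0.6, -2.1]
width: 0.259
gripper_force: 29.9
```

Request:
step_arm(series=[0,0,0.1,0,0,0,0,0,0,0,0,0])

```text
time_s: 22.68
ee_pos: [0.5766, -0.3795, 0.0253]
tcp_rot: [0.0, 1.0, -0.005, 0.0]
force: [-3.9, 0.9, 8.3]
width: 0.262
gripper_force: 30.0
```

Request:
step_arm(series=[0,0,0,0,0,0,0,0,0,0,0,0,0,0,0,0,0,0,0,0,0,0,0,0,0,0,0,0], jaw=0)

```text
time_s: 23.27
ee_pos: [0.5765, -0.3791, 0.0244]
tcp_rot: [-0.0, 1.0, -0.005, -0.0]
force: [-0.2, -0.3, -0.1]
width: 0.724
gripper_force: 0.0
```

Request:
step_arm(series=[0,0,-1.5,0,0,0,-4,0,0,0,-4,0,0,0,-4,0,0,0,-4,0,0,0,0,0,0,0,0,0])

```text
time_s: 23.85
ee_pos: [0.5774, -0.3799, 0.2032]
tcp_rot: [0.001, 1.0, -0.005, 0.002]
force: [0.5, -0.3, -0.5]
width: 0.999
gripper_force: 0.0
```

```bash
python3 -c "
from h import *
to(.3985,.172,.2,-105.9)"
```

```text
at [ 0.5774 -0.3799  0.2032] yaw -90.53 shift cm [-18.4  -55.02   0.11] turn 0.26822727225879905 w 0.998937920514498 t 23.85
shift if turned first [-32.32 -48.18   0.32]
```

Request:
step_arm(series=[-1.15,-3.44,0,0,-1.15,-3.44,0,0,-1.15,-3.44,0,0,-1.15,-3.44,0,0,-1.15,-3.44,0,0,-1.15,-3.44,0,0,-1.15,-3.44,0,0,-1.15,-3.44,0,0,-1.15,-3.44,0,0,-1.15,-3.44,0,0], jaw=100)

```text
time_s: 24.68
ee_pos: [0.4632, -0.0326, 0.1991]
tcp_rot: [0.0, 1.0, -0.005, -0.0]
force: [0.8, 0.1, 0.7]
width: 0.604
gripper_force: 0.0
```

Request:
step_arm(series=[-1.15,-3.44,0,0,-1.15,-3.44,0,0,-1.15,-3.44,0,0,-1.15,-3.44,0,0,-1.15,-3.44,0,0,-1.15,-3.44,0,0,0,0,2,0.09,0,0,2,0.09,0,0,1,0.09,0,0,0,0])

```text
time_s: 25.52
ee_pos: [0.3959, 0.1722, 0.1473]
tcp_rot: [0.001, 0.99, -0.141, -0.002]
force: [-0.7, -0.4, -0.5]
width: 0.61
gripper_force: 0.0
```

```bash
python3 -c "
from h import *
to(.3985,.172,.035,-105.9); d=grab('wrist','w9')
b=d['image'][100:300,140:380]; cv2.imwrite('pics/c9.png',cv2.resize(b,None,fx=2.5,fy=2.5,interpolation=2)[:,:,::-1])"
```

```text
at [0.3959 0.1722 0.1473] yaw -106.25 shift cm [ 0.28 -0.08 11.23] turn -0.0060300684918113134 w 0.60959317279767 t 25.5167
shift if turned first [ 0.25 -0.05 11.23]
```

View pics/c9.png

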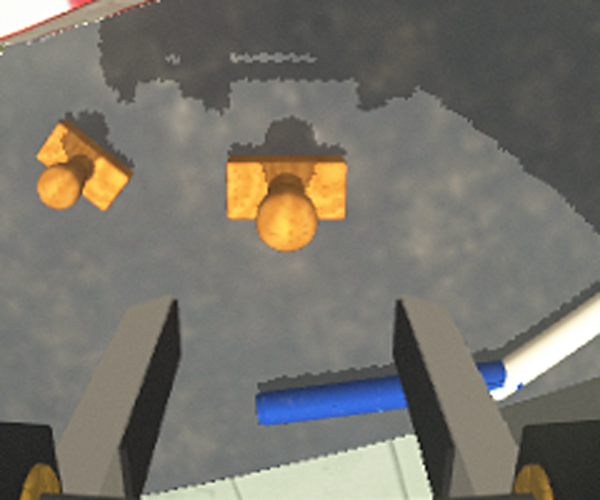

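The stamp is square to the fingers, with its foot at (227-346, 160-218) and knob at (287,220). The small stamp at (65,175) lies outside the fingers.

```bash
python3 -c "
from h import *
d=load('w9'); print('knob',px2w(d,140+287/2.5,100+220/2.5,.06)); P=[px2w(d,140+x/2.5,100+y/2.5,.017) for x,y in((227,160),(346,160),(346,218),(227,218))]; print('foot',np.mean(P,0))
to(.398,.172,.033,-106)"
```

```text
knob [0.3976 0.1705 0.06  ]
foot [0.398425 0.1703   0.017   ]
at [0.3966 0.1725 0.1486] yaw -105.91 shift cm [ 1.700e-01 -1.000e-02  1.156e+01] turn 0.0015094068892071988 w 0.6110469023273338 t 25.5667
shift if turned first [1.400e-01 1.000e-02 1.156e+01]
```

Request:
step_arm(series=[0.15,0.15,2,0,0,0,3,0,0,0,3,0,0,0,2,0,0,0,1.5,0,0,0,0,0,0,0,0,0])

```text
time_s: 26.15
ee_pos: [0.3987, 0.1709, 0.0349]
tcp_rot: [0.0, 0.99, -0.138, -0.0]
force: [0.6, 0.7, 1.0]
width: 0.604
gripper_force: 0.0
```

Request:
step_arm(series=[0,0,0,0,0,0,0,0,0,0,0,0,0,0,0,0,0,0,0,0,0,0,0,0,0,0,0,0,0,0,0,0,0,0,0,0,0,0,0,0], jaw=255)

```text
time_s: 26.98
ee_pos: [0.3988, 0.1713, 0.0347]
tcp_rot: [-0.0, 0.99, -0.139, 0.0]
force: [-0.9, 1.1, 5.6]
width: 0.232
gripper_force: 30.0
```

```bash
python3 -c "
from h import *
to(.577,-.4375,.15,-180.4); print(get_obs()['qpos'][6],get_obs()['gripper_force'])"
```

```text
at [0.3988 0.1713 0.0347] yaw -105.99 shift cm [ 33.9   53.61 -11.55] turn 1.298738956009677 w 0.23201413496763099 t 26.9833
shift if turned first [ 60.75 -18.24 -11.53]
-2.3053076112648214 30.001146130962297
```

Request:
step_arm(series=[0,0,-1,0,0,0,-3,0,0,0,-4,0,0,0,-3.5,0,1.88,2.98,0,0,1.88,2.98,0,0,1.88,2.98,0,0,1.88,2.98,0,0,1.88,2.98,0,0,1.88,2.98,0,0])

```text
time_s: 27.82
ee_pos: [0.4576, -0.0337, 0.1501]
tcp_rot: [-0.0, 0.99, -0.139, 0.0]
force: [1.5, 0.2, -0.6]
width: 0.231
gripper_force: 30.0
```

Request:
step_arm(series=[1.88,2.98,0,0,1.88,2.98,0,0,1.88,2.98,0,0,1.88,2.98,0,0,1.88,2.98,0,0,1.88,2.98,0,0,1.88,2.98,0,0,1.88,2.98,0,0,1.88,2.98,0,0,1.88,2.98,0,0])

```text
time_s: 28.65
ee_pos: [0.5562, -0.3716, 0.15]
tcp_rot: [-0.0, 0.99, -0.139, -0.0]
force: [0.5, 0.8, -1.0]
width: 0.228
gripper_force: 30.0
```

Request:
step_arm(series=[1.88,2.98,0,0,1.88,2.98,0,0,0,0,0,-0.115,0,0,0,-0.115,0,0,0,-0.115,0,0,0,-0.115,0,0,0,-0.115,0,0,0,-0.115,0,0,0,-0.115,0,0,0,-0.115])

```text
time_s: 29.48
ee_pos: [0.5757, -0.4377, 0.15]
tcp_rot: [-0.0, 0.948, 0.318, -0.0]
force: [0.1, -0.2, -0.6]
width: 0.23
gripper_force: 30.0
```

Request:
step_arm(series=[0,0,0,-0.115,0,0,0,-0.115,0,0,0,-0.115,0,0,0,-0.115,0,0,0,-0.115,0,0,0,-0.115,0,0,0,-0.115,0,0,0,-0.115,0,0,0,0,0,0,0,0])

```text
time_s: 30.32
ee_pos: [0.5757, -0.4379, 0.1498]
tcp_rot: [-0.0, 0.712, 0.702, -0.0]
force: [-0.5, -1.3, -0.6]
width: 0.231
gripper_force: 30.0
```

```bash
python3 -c "
from h import *
to(.577,-.4385,.0387,-.5); grab('wrist','w10')
b=load('w10')['image'][100:320,130:380];d=grab('side','sd10'); a=d['image'][100:220,200:380]
cv2.imwrite('pics/c10.png',np.hstack([cv2.resize(a,(400,352),interpolation=2),cv2.resize(b,(400,352),interpolation=2)])[:,:,::-1])"
```

```text
at [ 0.5757 -0.4379  0.1498] yaw -0.8 shift cm [-0.06  0.13 11.11] turn -0.0051980600003842525 w 0.23140220071093043 t 30.3167
shift if turned first [-0.06  0.13 11.11]
```

View pics/c10.png

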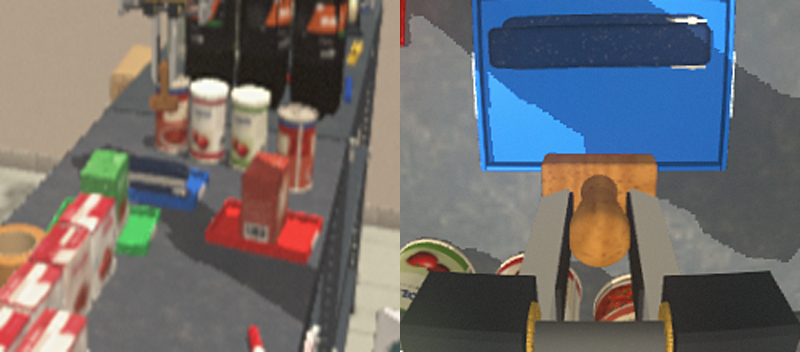

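c10 shows the stapler lying flat in the blue tray and the stamp held upright and aligned with it. I'll lower the stamp.

Request:
step_arm(series=[0,0.1,2,0,0,0,3,0,0,0,3,0,0,0,1.5,0,0,0,0.7,0,0,0,0.3,0,0,0,0.2,0,0,0,0.1,0,0,0,0,0,0,0,0,0])

```text
time_s: 31.25
ee_pos: [0.5775, -0.4382, 0.0426]
tcp_rot: [0.001, 0.711, 0.703, 0.0]
force: [-0.0, 0.3, -0.7]
width: 0.231
gripper_force: 30.0
```

Request:
step_arm(series=[0,0,0.1,0,0,0,0,0,0,0,0,0])

```text
time_s: 31.5
ee_pos: [0.5771, -0.4379, 0.0406]
tcp_rot: [0.0, 0.711, 0.704, -0.0]
force: [0.8, -0.7, -0.9]
width: 0.231
gripper_force: 30.0
```

Request:
step_arm(series=[0,0,0.1,0,0,0,0,0,0,0,0,0])

```text
time_s: 31.75
ee_pos: [0.577, -0.4378, 0.0394]
tcp_rot: [-0.0, 0.711, 0.704, -0.0]
force: [-0.2, -0.3, -0.6]
width: 0.23
gripper_force: 30.0
```

Request:
step_arm(series=[0,0,0.1,0,0,0,0,0,0,0,0,0])

```text
time_s: 32.0
ee_pos: [0.5771, -0.4381, 0.0388]
tcp_rot: [0.0, 0.711, 0.704, -0.0]
force: [-1.7, 0.9, 4.8]
width: 0.229
gripper_force: 30.0
```

Contact. Release to a partial opening and rise.

Request:
step_arm(series=[0,0,0,0,0,0,0,0,0,0,0,0,0,0,0,0,0,0,0,0,0,0,0,0], jaw=100)

```text
time_s: 32.5
ee_pos: [0.577, -0.4378, 0.0384]
tcp_rot: [-0.0, 0.711, 0.704, -0.0]
force: [-0.2, -0.1, 0.3]
width: 0.595
gripper_force: 0.0
```

Request:
step_arm(series=[0,0,-1,0,0,0,-2,0,0,0,-3,0,0,0,-4,0,0,0,-4,0,0,0,-4,0,4,0,0,0,4,0,0,0,0,0,0,0,0,0,0,0])

```text
time_s: 33.33
ee_pos: [0.5787, -0.3554, 0.22]
tcp_rot: [0.0, 0.709, 0.705, 0.0]
force: [-0.5, 0.0, -0.1]
width: 0.606
gripper_force: 0.0
```

```bash
python3 -c "
from h import *
d=grab('wrist','w11'); print(d['o']['ee_pos'],d['o']['width']); cv2.imwrite('pics/c11.png',d['image'][:,:,::-1])"
```

```text
[ 0.57865201 -0.35541001  0.21999671] 0.6059095588015708
```

View pics/c11.png

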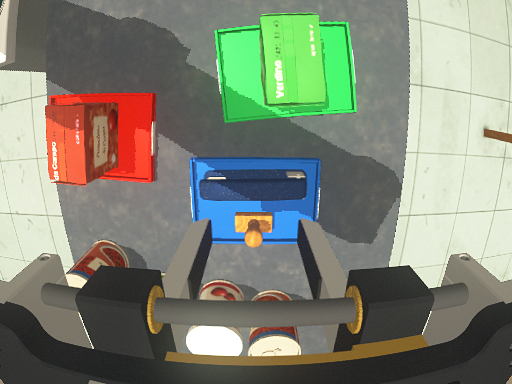

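The last view shows all four in place: the stamp at (253,222) and stapler at (252,185) side by side in the blue tray, and both cartons standing in their trays. The gripper is clear of everything.

```bash
python3 -c "
from h import *
print(workorder.close_job())"
```

```text
the job is handed in; nothing more can be done
None
```

The job is handed in at about 33 s: the green and brick-red cartons, the stapler and the stamp were each set down in their own trays and released. The last camera view showed all four upright in place, but `close_job()` returned no verdict.

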